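# Scan the batch tin, then hold up the sample roll in the tongs

## Robot

A 6-joint arm with a two-finger parallel gripper is mounted at the origin on the work surface. World frame = base frame: x ahead of the robot, y to its left, z up, the work surface at z = 0. Lengths are in mm, angles in rad, forces in N, time in s.
With the tool pointing down it reaches from about 275 to 1000 mm from the base axis. Payload 8.4 kg.
Tool frame: the origin (TCP) lies at the very end of the fingers, on their centre line; the grasp point (between the pads) lies 19 mm behind it; z points along the fingers, x is the direction in which the jaws open and shut, and the axes are right-handed (so a half turn about z gives the same grasp; the last joint's range is limited). The gripper opens to 85 mm and grips with 20 to 120 N. Pads are 22 mm wide; open, the fingers measure 114 mm over their backs; the gripper's body (76 mm by 85 mm) begins 54 mm behind the grasp point. The pads swing forward as they close: fully open they stand 13 mm farther back than shut.
Start: joints at [-1.311, 0.353, 1.633, -0, 1.155, -0.002], TCP at [161.761, -603.706, 231.281] pointing down, gripper open.
Joint ranges: [-2.63, 2.63], [-0.92, 2.1], [0.06, 2.66], [-1.3, 4.44], [0, 2.69], [-3.02, 3.02]. Speed limits (rad/s): [2.22, 2.22, 2.79, 3.14, 3.14, 3.14].

## Interface

Orientations are given as [roll, pitch, yaw] about the fixed x, y, z axes, in that order (R = Rz(yaw) Ry(pitch) Rx(roll)).
In Python, from rig import r gives the robot as it stands.
- The arm moves only by the tool arm_command, never from a script. Its argument "targets" is a list of rows, each a list of 6 numbers: the shift along the tool's x, y, z in m, then the turn, a rotation vector about the tool's x, y, z in rad. A call has 1 to 20 rows; each row shifts and turns the commanded pose from where the row before left it, along the tool's axes as they then stand; what a row does not reach is not made up. A row lasts 1/12 s, in which the tool goes at most 41.7 mm and 7.16 degrees, less where a joint would pass 70% of its speed; a pose out of reach is approached as far as the arm can. A call is refused whole if a number of a shift passes 0.0417 or a number of a turn 0.125, either way. A call with a gripper value outside its range is refused whole. "fingers" is the finger opening in m, from 0 to 0.0854, set as the call begins (left out, the last holds). The fingers move at their own pace and stop on an object; "squeeze" is the grip in N (left out, the last holds). Time passes only in rows, so rows that do not move let the fingers close. It gives the time, the measured TCP pose, the force and the opening at its end, in the units of the state.
- r.sense(): the state, without advancing time (a new reading comes with each control period).
- r.grab_frame(name): name is "side" or "top"; returns a dict with "image" (480x640x3 uint8, blue, green, red), "fx", "fy", "cx", "cy" (pixels), "xyz" and "orientation" of the camera in the world. Camera axes: x right, y down, z forward; pixel columns grow to the right and rows downward; lengths in mm; the calibration is good to about 2 mm. A picture is of the moment at which its call begins. There is no depth.
- r.sign_off(): hands the job in, once; it reports no verdict.
The state is a dict: "clock": time; "qpos": joint angles; "qvel": joint speeds; "joint_efforts": joint torques, N m; "eef_pos": TCP position; "tcp_rot": TCP orientation; "contact_force": force on the tool from outside, world axes, zero at the start; "wrist_torque": the same for the moment, N m; "opening": opening from 0.0 (shut) to 1.0 (fully open).
Only numpy, scipy, OpenCV 4.12 (cv2) and the standard library are available. Lean on these libraries where they do the work, as an engineer would, in place of code of your own. Each camera call takes 0.05 s, during which the arm holds its last target.

## Task

Book out a sample at the bakery bench: first turn the batch tin where it stands so that its paper label squarely faces the scanner's window, and let go of it upright. Then grip the tongs by both arms, close them on the small oblong roll (only the tongs may touch it) and lift it well clear, its underside 12 cm or more above the bench top. Finish while still holding it up still in the tongs, with the tin still facing the scanner and the two flat loaves and the flour dredger left where they stand.

Things in the scene. Friction and masses are not known exactly. Their poses are not given: they have to be found in the camera images.
- scanner: Fixed grey plastic scanner block, 70 x 90 x 85 mm high (x, y, z); origin at the centre of its underside; its dark window is in the -x face.
- scan_window (a point): Centre of the scanner's window, 48 mm above the bench; the scanner looks along its own -x. The tin stands about 90 mm in front of it.
- tin: Loose upright round dark steel tin, 52 mm diameter, 95 mm high, about 220 g. Origin at the centre of its underside, z up. Its own +x points out of the middle of its paper label; a paper seal strip runs from there up over the rim on to the top. The label starts 0.5 to 2.2 rad away from the window, counter-clockwise seen from above.
- board: Fixed flat wooden bread board, 150 (x) x 350 (y) x 15 mm thick, on the bench; origin at the centre of its underside. Three breads lie on it in a row along its y, about 120 mm apart, in any order.
- roll: The small oblong roll to take: 84 mm long (its x), 44 mm wide (its y), 40 mm high, rounded edges, three pale slashes on top, about 45 g. Origin at the centre of its underside, which lies on the board (15 mm above the bench). Its x lies within 0.35 rad of the world's x, and within 0.2 rad of the board's x. Rigid, not harmed by a firm grip.
- loaf_a: Flat round loaf, 82 mm diameter, 32 mm high, on the board; origin at the centre of its underside. To be left alone.
- loaf_b: Second flat round loaf, same as the first. To be left alone.
- dredger: Round aluminium flour dredger, 68 mm diameter, 116 mm high, standing on the bench; origin at the centre of its underside. To be left alone.
- tongs: Steel tongs lying flat, 240 mm long, 32 mm high, 130 g: a rear hub (34 mm wide, centred 109 mm behind the origin) and two level arms spreading towards +x, the tips. Origin on the centre line, underside, between the black grip plates, near the centre of mass; y to the left arm, z up. The tips are flat paddles 42 mm long, 32 mm high. Springs hold the arms open; both arms move equally.
- tongs_grip (a point): Midway between the two black grip plates, 16 mm above the tongs' underside. Plates 32 mm high, 48 mm long between small end ribs that stand 4 mm out; pinch them across y from above: 55 mm over the plates when open (64 over the ribs), 32 closed on the roll, 21 closed on nothing; they lie parallel at 43. Springs: 6 N per plate to start closing, 9 N fully closed.
- tongs_tips (a point): On the centre line midway between the paddles, 107 mm ahead of the grip point, 16 mm above the underside of the tongs. The free gap between paddles is about 91 mm open (104 mm over their outsides), 44 mm at joint 0.11.
- tongs_left (a joint): Angle of the left arm: 0 open, 0.16 rad fully closed; about 0.11 when closed on the roll. Each 0.01 rad narrows the plates by 2.1 mm and the paddles by 4.3 mm. The right arm mirrors it.
Mind the look-alikes: they are no part of the job. What is shaped like the scanner but brown or yellow is not meant. Leave any red look-alike of the tin alone.

How it is judged:
By the outcome, as a careful person would: the job done as asked, in the order asked, and still so for the second after the job is handed in, while the arm keeps its last pose, push and grip.
It also fails if it takes over 67 s, if anything falls off the work surface, if the arm or the gripper's body presses on something with over 40 N, if the wrist force passes 120 N, or if a joint passes its speed limit or range.

## Working session

There is one attempt and no reset: what is moved stays moved. The work goes in short steps, Python scripts to look and compute and a tool call to move; the robot and the scene stay as the last step left them, time stands still between calls to the robot, and variables do not carry over. Pictures are saved under pics/ and viewed, and the job is handed in when it is done.

Besides the shell and the picture viewer there is one more tool, called after ">>>" as name([rows], argument=value, ...), one row to a line, values as JSON. arm_command: Moves the arm, as the interface text tells. Its arguments: {"type":"object","properties":{"targets":{"type":"array"},"fingers":{"type":"number"},"squeeze":{"type":"number"}},"required":["targets"]}

```bash
mkdir -p pics; ls; python3 - <<'E'
from rig import r
import cv2
for n in("side","top"):
    f=r.grab_frame(n);cv2.imwrite(f"pics/{n}0.png",f["image"]);print(n,{k:v for k,v in f.items() if k!="image"})
print(r.sense())
E
```

```text
pics
side {'fx': 617.0478046654563, 'fy': 617.0478046654563, 'cx': 314.0907397246321, 'cy': 239.92900748246106, 'xyz': array([-331.53703583,  766.49473462, 1308.1298704 ]), 'orientation': array([-2.36390499, -0.01492482, -2.33206494])}
top {'fx': 592.8295173678065, 'fy': 592.8295173678065, 'cx': 316.2732774655094, 'cy': 231.39703279906317, 'xyz': array([ 310.08421776,  -90.38360568, 1555.85932937]), 'orientation': array([-2.98664712, -0.00579858, -1.55375651])}
{'clock': 0.1, 'qpos': array([-1.31142544e+00,  3.53614128e-01,  1.63408459e+00, -1.24592075e-05,
        1.15518906e+00, -2.36802250e-03]), 'qvel': array([ 0.00106829, -0.0012569 , -0.00054207, -0.00167008, -0.00021025,
       -0.00063054]), 'joint_efforts': array([-7.07570484e-05, -6.06357336e+01, -3.42819536e+01,  1.25958209e-06,
        3.98010961e-03,  4.78414833e-06]), 'eef_pos': array([ 161.62788657, -603.28325725,  230.60411821]), 'tcp_rot': array([ 3.14158433e+00,  1.29514739e-03, -1.30905238e+00]), 'contact_force': array([-0.19897139, -0.54904654, -0.30330511]), 'wrist_torque': array([ 0.02383502, -0.00023885,  0.02758384]), 'opening': 0.9989142986327457}
```

View pics/side0.png

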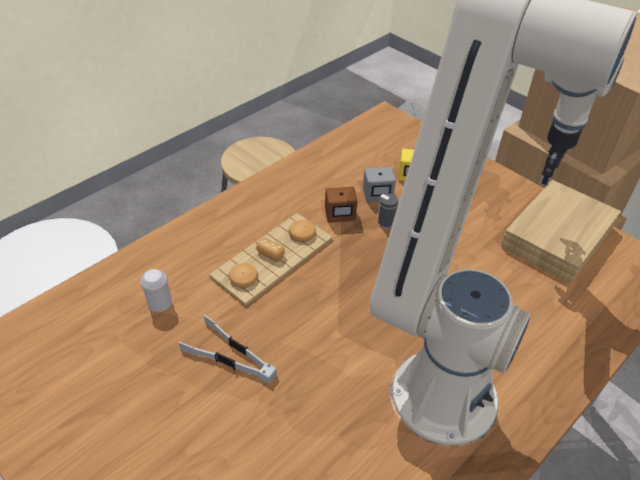

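View pics/top0.png

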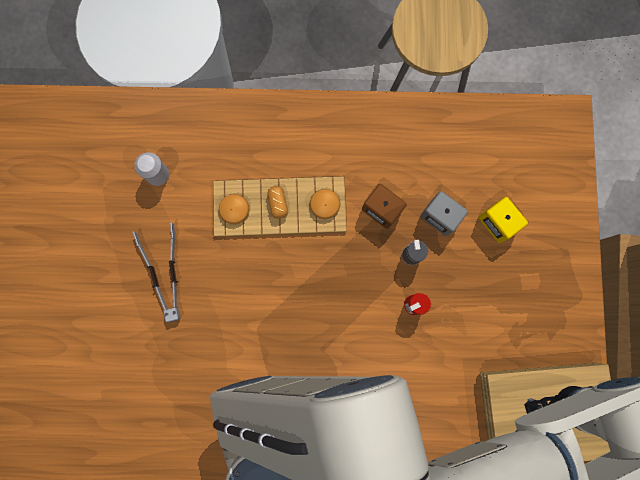

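```bash
cat > h.py <<'E'
import numpy as np,cv2
from scipy.spatial.transform import Rotation as R
from rig import r
def ray(f,u,v):
    d=np.array([(u-f["cx"])/f["fx"],(v-f["cy"])/f["fy"],1.])
    M=R.from_euler("xyz",f["orientation"]).as_matrix()
    return np.array(f["xyz"]),M@d
def onz(f,u,v,z):
    o,d=ray(f,u,v);return o+d*(z-o[2])/d[2]
def proj(f,p):
    M=R.from_euler("xyz",f["orientation"]).as_matrix()
    c=M.T@(np.array(p,float)-np.array(f["xyz"]));return np.array([f["cx"]+f["fx"]*c[0]/c[2],f["cy"]+f["fy"]*c[1]/c[2]])
def crop(f,name,u0,v0,u1,v1,k):
    im=cv2.resize(f["image"][v0:v1,u0:u1],None,fx=k,fy=k,interpolation=cv2.INTER_CUBIC);cv2.imwrite("pics/"+name+".png",im)
E
python3 - <<'E'
from h import *
f=r.grab_frame("top");crop(f,"t_tin",360,170,480,260+10,6);crop(f,"t_tongs",110,210,210,335-5,5);crop(f,"t_board",200,160,360,250,5)
g=r.grab_frame("side");crop(g,"s_tin",340,150,440,240,6)
E
```

```text
(no output)
```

View pics/t_tin.png

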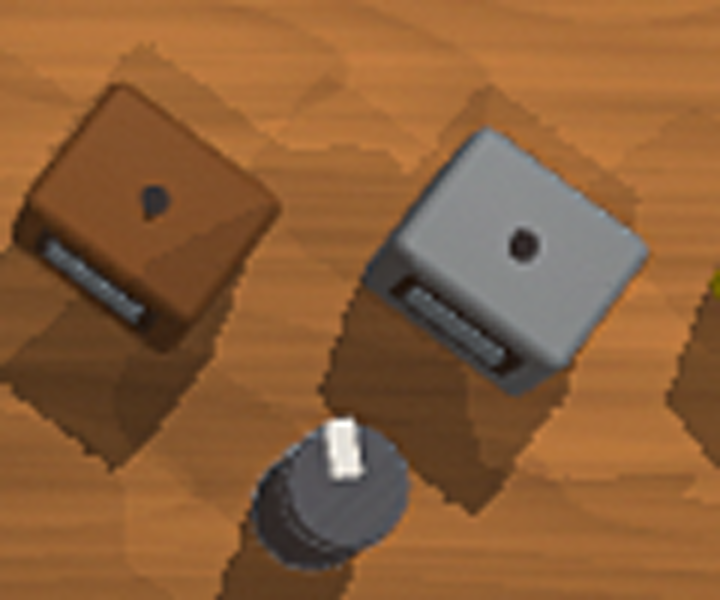

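View pics/t_tongs.png

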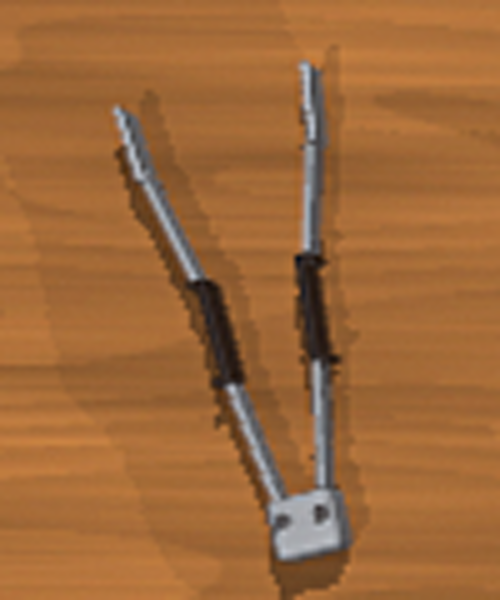

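View pics/t_board.png

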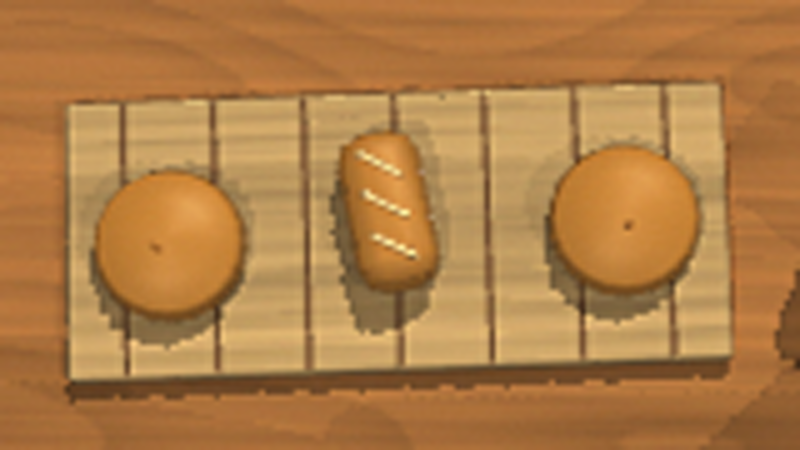

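View pics/s_tin.png

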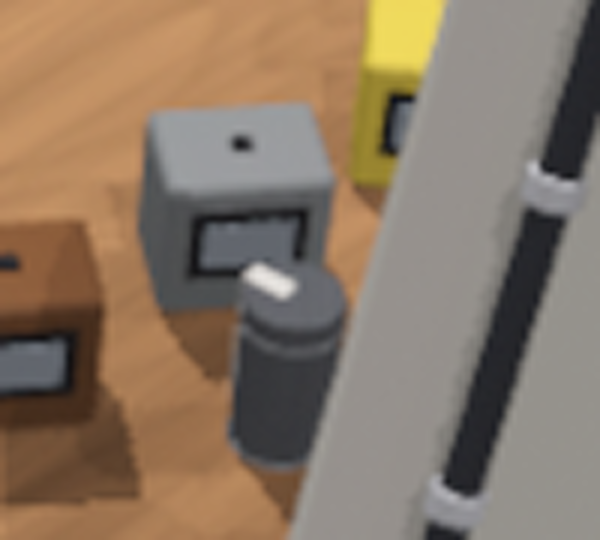

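```bash
python3 - <<'E'
from h import *
f=r.grab_frame("top");im=f["image"]
c=lambda pts,u0,v0,k,z:[onz(f,u0+(a+.5)/k-.5,v0+(b+.5)/k-.5,z)[:2].round(1) for a,b in pts]
print("scan corners T R B L",c([(488,128),(648,252),(560,375),(393,240)],360,170,6,85),"dot",c([(524,245)],360,170,6,85))
print("win ends", c([(405,290),(510,362)],360,170,6,48))
print("tin top c",c([(348,485)],360,170,6,95),"edges L R B",c([(288,485),(409,485),(348,546)],360,170,6,95))
print("tinbottom lowest",c([(310,570),(255,510)],360,170,6,0))
hsv=cv2.cvtColor(im,cv2.COLOR_BGR2HSV)
m=((hsv[...,1]<60)&(hsv[...,2]>170)).astype(np.uint8);m[:, :400]=0;m[:,435:]=0;m[:235]=0;m[265:]=0
ys,xs=np.nonzero(m);print("strip",xs.mean(),ys.mean(),len(xs),onz(f,xs.mean(),ys.mean(),95)[:2].round(1))
print("strip ends",c([(339,420),(347,476)],360,170,6,95))
print("board",c([(68,103),(722,84),(730,356),(70,381)],200,160,5,15))
print("roll L edge/R edge...",c([(343,145),(405,133),(436,275),(365,290)],200,160,5,30),"slash mid",c([(388,203)],200,160,5,55))
print("slashes",c([(379,164),(387,203),(395,245)],200,160,5,55))
print("loaves",c([(170,244),(625,218)],200,160,5,35))
print("tong tips",c([(119,107),(305,63)],110,210,5,32),"hub corners",c([(270,503),(338,489),(345,546),(277,560)],110,210,5,32))
print("plates L: top,bot; R",c([(202,282),(235,384),(310,258),(321,360)],110,210,5,32))
E
```

```text
scan corners T R B L [array([ 649.7, -410. ]), array([ 597.5, -476.6]), array([ 544.4, -438.5]), array([ 600.7, -369.1])] dot [array([ 599.6, -424.4])]
win ends [array([ 586.2, -381.1]), array([ 555.5, -425.9])]
tin top c [array([ 495.1, -347.4])] edges L R B [array([ 494.6, -322.6]), array([ 495.5, -372.7]), array([ 469.7, -347.2])]
tinbottom lowest [array([ 469.2, -347.1]), array([ 495.3, -323. ])]
strip 416.6 244.13333333333333 45 [ 510.8 -345.1]
strip ends [array([ 522.2, -343.9]), array([ 498.8, -347. ])]
board [array([684. , 181.7]), array([ 700.8, -166.7]), array([ 553.9, -172.4]), array([534.4, 174.1])]
roll L edge/R edge... [array([660.3,  33.4]), array([667.4,   0.9]), array([591.6, -17.3]), array([583. ,  19.6])] slash mid [array([624.4,   7.2])]
slashes [array([644.9,  12.4]), array([624.3,   7.7]), array([602.3,   3. ])]
loaves [array([604.6, 121.6]), array([ 622.8, -115.7])]
tong tips [array([540.7, 379.8]), array([565.7, 284.6])] hub corners [array([338.3, 289.9]), array([346. , 255.7]), array([317.3, 250.6]), array([309.7, 284.7])]
plates L: top,bot; R [array([450.4, 331.2]), array([398.4, 311.2]), array([463.8, 276.4]), array([411.4, 267.9])]
```

```bash
python3 - <<'E'
from h import *
f=r.grab_frame("top");im=f["image"]
hsv=cv2.cvtColor(im,cv2.COLOR_BGR2HSV)
print(hsv[205,445],hsv[215,430],hsv[222,425],hsv[255,415])
def biggest(m,box):
    k=np.zeros_like(m);u0,v0,u1,v1=box;k[v0:v1,u0:u1]=m[v0:v1,u0:u1]
    cs,_=cv2.findContours(k,cv2.RETR_EXTERNAL,cv2.CHAIN_APPROX_NONE);return max(cs,key=cv2.contourArea)[:,0]
m=((hsv[...,1]<70)&(hsv[...,2]>105)).astype(np.uint8)
c=biggest(m,(415,185,475,240));w=np.array([onz(f,u,v,85)[:2] for u,v in c],np.float32)
(cx,cy),s,a=cv2.minAreaRect(w);print("scan",cx,cy,s,a,np.radians(a))
m=((hsv[...,1]<90)&(hsv[...,2]<110)).astype(np.uint8)|((hsv[...,1]<60)&(hsv[...,2]>170)).astype(np.uint8)
c=biggest(m,(400,238,432,268));print(c.min(0),c.max(0))
m=cv2.inRange(hsv,(5,150,100),(18,255,255))
g=r.grab_frame("side")
for n,F,pts in(("side",g,[((240+340*0),0)]),):pass
# roll: use saturated colour inside board
print("roll/board hsv",hsv[200,279],hsv[190,255],hsv[210,272])
# side-view checks
k=6
for nm,(a,b),z in(("tin top c side",(292,298),95),("dot",(243,143),85),("win c",(250,241),48)):
    print(nm,onz(g,340+a/k-.4,150+b/k-.4,z)[:2].round(1))
print("strip side ends",[onz(g,340+a/k-.4,150+b/k-.4,95)[:2].round(1) for a,b in((244,272),(291,293))])
dx,dy=495-161.6,-347-(-603.3);t=-1.309
print("tool d",np.cos(t)*dx+np.sin(t)*dy,np.sin(t)*dx-np.cos(t)*dy)
E
```

```text
[105   4 143] [12 17 74] [ 14 171  91] [130   9  85]
scan 599.5986328125 -424.35137939453125 (87.12918853759766, 65.19084930419922) 53.36155700683594 0.9313348637599375
[402 239] [427 264]
roll/board hsv [ 16 172 221] [ 18 124 204] [ 16 188 159]
tin top c side [ 494.  -348.4]
dot [ 598.8 -429.8]
win c [ 570.6 -408.9]
strip side ends [array([ 523.2, -345.4]), array([ 496.9, -350.8])]
tool d -161.27770845745357 -388.3744980746194
```

>>> arm_command([
  [-0.0115,-0.0277,0,0,0,0],
  [-0.0115,-0.0277,0,0,0,0],
  [-0.0115,-0.0277,0,0,0,0],
  [-0.0115,-0.0277,0,0,0,0],
  [-0.0115,-0.0277,0,0,0,0],
  [-0.0115,-0.0277,0,0,0,0],
  [-0.0115,-0.0277,0,0,0,0],
  [-0.0115,-0.0277,0,0,0,0],
  [-0.0115,-0.0277,0,0,0,0],
  [-0.0115,-0.0277,0,0,0,0],
  [-0.0115,-0.0277,0,0,0,0],
  [-0.0115,-0.0277,0,0,0,0],
  [-0.0115,-0.0277,0,0,0,0],
  [-0.0115,-0.0277,0,0,0,0],
  [0,0,0.015,0,0,0],
  [0,0,0.015,0,0,0],
  [0,0,0.015,0,0,0],
  [0,0,0.015,0,0,0],
  [0,0,0,0,0,0],
  [0,0,0,0,0,0],
], fingers=0.0854, squeeze=30)

```text
clock: 2.02
eef_pos: [494.3, -347.5, 170.8]
tcp_rot: [3.141, 0.001, -1.309]
contact_force: [-0.7, -0.1, -0.0]
opening: 1.003
```

>>> arm_command([
  [0,0,0.012,0,0,0],
  [0,0,0.012,0,0,0],
  [0,0,0.012,0,0,0],
  [0,0,0.012,0,0,0],
  [0,0,0.012,0,0,0],
  [0,0,0.012,0,0,0],
  [0,0,0.012,0,0,0],
  [0,0,0.012,0,0,0],
  [0,0,0.012,0,0,0],
  [0,0,0.012,0,0,0],
  [0,0,0.004,0,0,0],
  [0,0,0,0,0,0],
  [0,0,0,0,0,0],
])

```text
clock: 3.1
eef_pos: [494.7, -347.8, 47.1]
tcp_rot: [3.141, 0.0, -1.309]
contact_force: [-0.2, 0.3, 0.8]
opening: 1.003
```

```bash
python3 - <<'E'
from h import *
f=r.grab_frame("side");crop(f,"s1",330,130,450,240,6);f=r.grab_frame("top");crop(f,"t1",360,170,480,270,6)
E
```

```text
(no output)
```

View pics/s1.png

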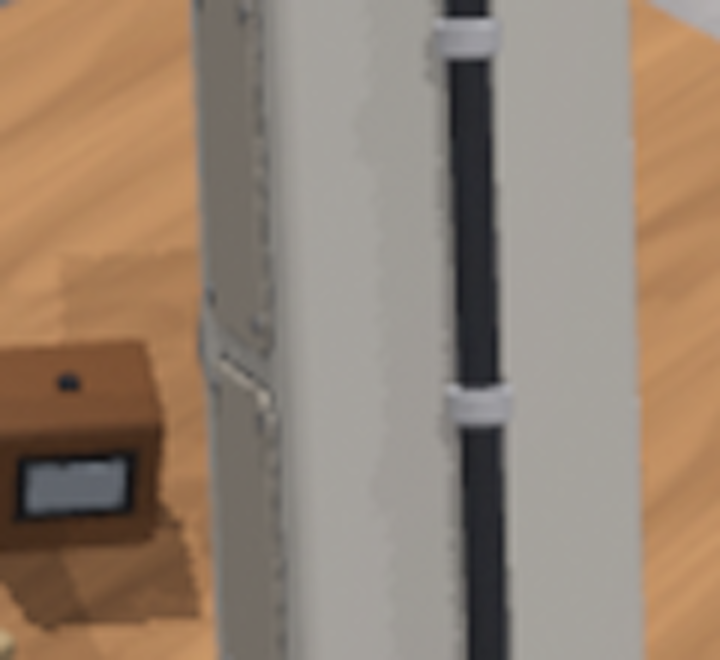

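View pics/t1.png

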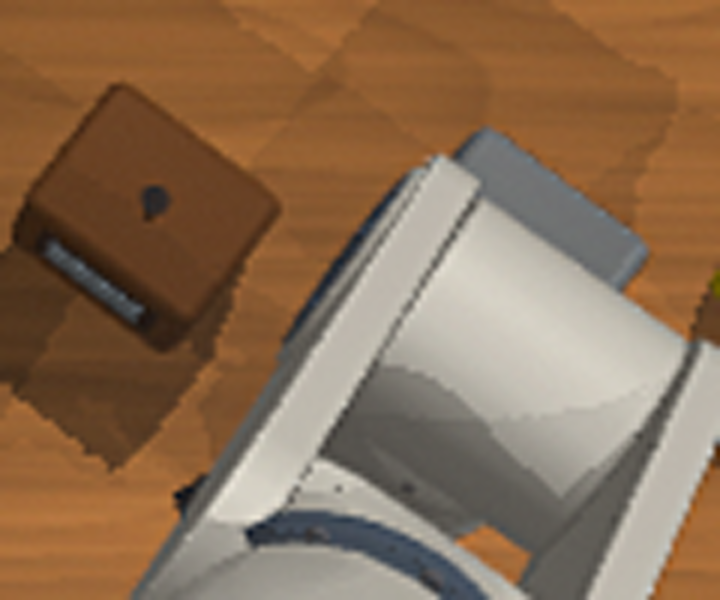

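The arm hides the tin in both views; no contact force so far. Closing on the tin.

>>> arm_command([
  [0,0,0,0,0,0],
  [0,0,0,0,0,0],
  [0,0,0,0,0,0],
  [0,0,0,0,0,0],
  [0,0,0,0,0,0],
  [0,0,0,0,0,0],
  [0,0,0,0,0,0],
  [0,0,0,0,0,0],
], fingers=0.045, squeeze=30)

```text
clock: 3.87
eef_pos: [494.9, -347.9, 48.0]
tcp_rot: [-3.141, -0.001, -1.309]
contact_force: [-0.5, 1.5, 6.0]
opening: 0.601
```

>>> arm_command([
  [0,0,0,0,0,0.03],
  [0,0,0,0,0,0.06],
  [0,0,0,0,0,0.06],
  [0,0,0,0,0,0.06],
  [0,0,0,0,0,0.06],
  [0,0,0,0,0,0.06],
  [0,0,0,0,0,0.06],
  [0,0,0,0,0,0.06],
  [0,0,0,0,0,0.06],
  [0,0,0,0,0,0.06],
  [0,0,0,0,0,0.06],
  [0,0,0,0,0,0.06],
  [0,0,0,0,0,0.06],
  [0,0,0,0,0,0.03],
  [0,0,0,0,0,0],
  [0,0,0,0,0,0],
])

```text
clock: 5.2
eef_pos: [495.3, -348.3, 48.0]
tcp_rot: [-3.14, -0.0, -2.088]
contact_force: [-1.1, 0.1, 5.3]
opening: 0.599
```

>>> arm_command([
  [0,0,0,0,0,0],
  [0,0,0,0,0,0],
  [0,0,0,0,0,0],
  [0,0,0,0,0,0],
  [0,0,0,0,0,0],
  [0,0,0,0,0,0],
  [0,0,0,0,0,0],
  [0,0,-0.01,0,0,0],
  [0,0,-0.02,0,0,0],
  [0,0,-0.02,0,0,0],
  [0,0,-0.02,0,0,0],
  [0,0,-0.02,0,0,0],
  [0,0,-0.02,0,0,0],
  [0,0,-0.02,0,0,0],
  [0,0,-0.02,0,0,0],
], fingers=0.0854)

```text
clock: 6.45
eef_pos: [494.6, -347.7, 199.2]
tcp_rot: [-3.141, -0.0, -2.089]
contact_force: [1.0, -0.0, 0.3]
opening: 0.999
```

>>> arm_command([
  [-0.0265,0.0187,0,0,0,0],
  [-0.0265,0.0187,0,0,0,0],
  [-0.0265,0.0187,0,0,0,0],
  [-0.0265,0.0187,0,0,0,0],
  [-0.0265,0.0187,0,0,0,0],
  [-0.0265,0.0187,0,0,0,0],
  [-0.0265,0.0187,0,0,0,0],
  [-0.0265,0.0187,0,0,0,0],
  [-0.0265,0.0187,0,0,0,0],
  [-0.0265,0.0187,0,0,0,0],
  [-0.0265,0.0187,0,0,0,0],
  [-0.0265,0.0187,0,0,0,0],
  [-0.0265,0.0187,0,0,0,0],
  [-0.0265,0.0187,0,0,0,0],
  [-0.0265,0.0187,0,0,0,0],
  [-0.0265,0.0187,0,0,0,0],
  [-0.0265,0.0187,0,0,0,0],
  [-0.0265,0.0187,0,0,0,0],
  [-0.0265,0.0187,0,0,0,0],
  [-0.0265,0.0187,0,0,0,0],
])

```text
clock: 8.12
eef_pos: [431.9, 299.5, 198.2]
tcp_rot: [-3.141, 0.001, -2.089]
contact_force: [0.8, -0.2, 0.5]
opening: 1.001
```

```bash
python3 - <<'E'
from h import *
f=r.grab_frame("side");crop(f,"s2",340,130,460,230,6);f=r.grab_frame("top");crop(f,"t2",360,170,480,270,6);cv2.imwrite("pics/t2f.png",f["image"])
E
```

```text
(no output)
```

View pics/s2.png

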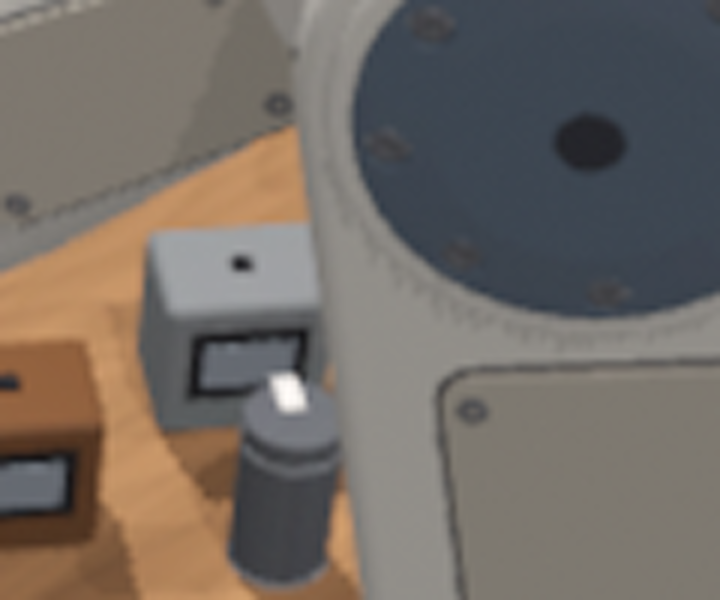

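View pics/t2.png

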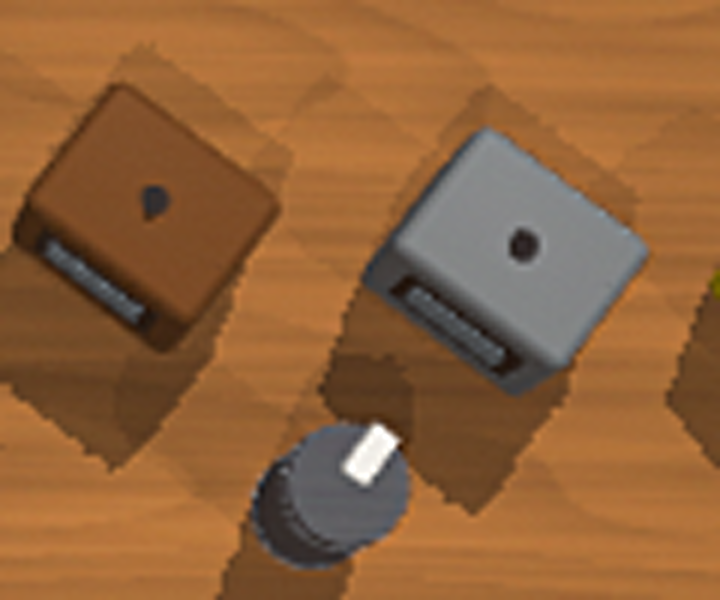

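View pics/t2f.png

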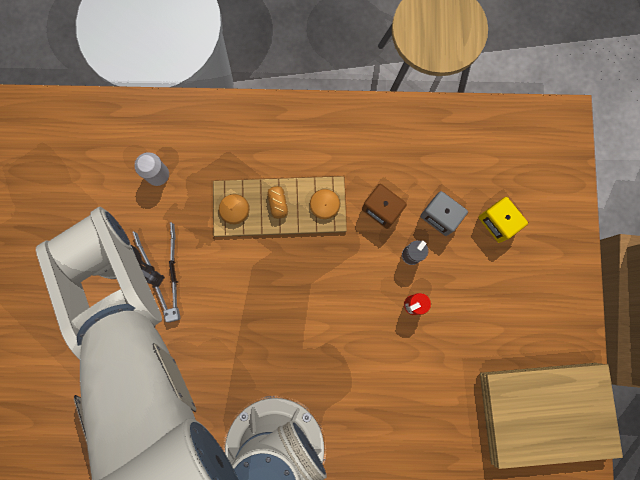

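```bash
python3 - <<'E'
from h import *
f=r.grab_frame("top");im=f["image"];hsv=cv2.cvtColor(im,cv2.COLOR_BGR2HSV)
w=np.clip((im[238:262,402:432].min(2).astype(float)-95)/120,0,1)
v,u=np.mgrid[238:262,402:432];W=np.array([onz(f,a,b,95)[:2] for a,b in zip(u.ravel(),v.ravel())]);w=w.ravel()
c=(W*w[:,None]).sum(0)/w.sum();C=np.cov(W.T,aweights=w);e,V=np.linalg.eigh(C);print(c,e,np.arctan2(V[1,1],V[0,1]))
for ct in((494.3,-347.5),(495.1,-347.4),(494.5,-348)):print(np.arctan2(c[1]-ct[1],c[0]-ct[0]))
# tin top ellipse
k=6;P=[(288,490),(300,450),(325,429),(409,485),(400,515),(380,540),(350,550),(320,538),(300,518)]
Wp=np.array([onz(f,360+a/k-.4,170+b/k-.4,95)[:2] for a,b in P])
A=np.c_[2*Wp,np.ones(len(Wp))];s=np.linalg.lstsq(A,(Wp**2).sum(1),rcond=None)[0];print("tin c",s[:2],np.sqrt(s[2]+s[0]**2+s[1]**2))
E
```

```text
[ 507.64169871 -356.14266788] [21.45861361 66.98708218] 2.37229929044825
-0.5748226291494187
-0.6087689386460344
-0.5547106656611738
tin c [ 494.40813961 -347.67905831] 25.10588841113475
```

```bash
python3 - <<'E'
from h import *
f=r.grab_frame("top");im=f["image"]
k=8
def rect(f,u0,v0,u1,v1,th):
    b=cv2.resize(f["image"][v0:v1,u0:u1].min(2),None,fx=k,fy=k,interpolation=cv2.INTER_CUBIC)
    cs,_=cv2.findContours((b>th).astype(np.uint8),cv2.RETR_EXTERNAL,cv2.CHAIN_APPROX_NONE)
    c=max(cs,key=cv2.contourArea)[:,0]
    W=np.array([onz(f,u0+(a+.5)/k-.5,v0+(d+.5)/k-.5,95)[:2] for a,d in c],np.float32)
    return cv2.minAreaRect(W),cv2.contourArea(c)
for th in(130,150,170,190):print(rect(f,405,238,430,260,th))
g=r.grab_frame("side")
for th in(150,170,190):print("s",rect(g,380,185,396,203,th))
k=6
a,b=[onz(g,340+(x+.5)/k-.5,130+(y+.5)/k-.5,95)[:2] for x,y in((284,375),(291,410))]
print(a,b,np.arctan2(*(a-b)[::-1]))
a,b=[onz(f,360+(x+.5)/k-.5,170+(y+.5)/k-.5,95)[:2] for x,y in((386.5,431),(355,477.5))]
print(a,b,np.arctan2(*(a-b)[::-1]))
E
```

```text
(((508.2508544921875, -356.6225891113281), (14.222517967224121, 25.61239242553711), 55.189292907714844), 3346.0)
(((508.21282958984375, -356.73406982421875), (13.392165184020996, 24.94554328918457), 54.36516189575195), 3093.0)
(((508.2635498046875, -356.8421325683594), (12.738643646240234, 24.397480010986328), 54.65473556518555), 2846.5)
(((508.267822265625, -356.8806457519531), (12.070451736450195, 23.805112838745117), 54.42893600463867), 2619.5)
s (((507.89447021484375, -361.2653503417969), (16.792863845825195, 30.433090209960938), 51.256343841552734), 2050.0)
s (((507.9405822753906, -361.4020080566406), (15.093770980834961, 28.008502960205078), 54.376102447509766), 1720.0)
s (((507.9612731933594, -361.5555725097656), (13.64759349822998, 26.106637954711914), 53.576358795166016), 1427.0)
[ 518.32238819 -369.69514853] [ 498.41985453 -352.50816537] -0.7123124521247313
[ 517.94590232 -363.62005762] [ 498.26480528 -350.34720793] -0.5933344887152141
```

>>> arm_command([
  [0,0,0,0,0,-0.056],
  [0,0,0,0,0,-0.073],
  [0,0,0,0,0,-0.073],
  [0,0,0,0,0,-0.073],
  [0,0,0,0,0,-0.073],
  [0,0,0,0,0,-0.073],
  [0,0,0,0,0,-0.073],
  [0,0,0,0,0,-0.073],
  [0,0,0,0,0,-0.073],
  [0,0,0,0,0,-0.073],
  [0,0,0,0,0,-0.073],
  [0,0,0,0,0,0],
  [0,0,0,0,0,0],
])

```text
clock: 9.45
eef_pos: [432.5, 296.7, 197.5]
tcp_rot: [3.142, -0.0, -1.307]
contact_force: [-0.7, -0.1, 0.1]
opening: 1.002
```

```bash
python3 - <<'E'
import cv2
im=cv2.imread("pics/side0.png")[300:390,170:290];cv2.imwrite("pics/s_tongs.png",cv2.resize(im,None,fx=6,fy=6,interpolation=cv2.INTER_CUBIC))
im=cv2.imread("pics/side0.png")[210:300,205:340];cv2.imwrite("pics/s_board.png",cv2.resize(im,None,fx=5,fy=5,interpolation=cv2.INTER_CUBIC))
E
```

```text
(no output)
```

View pics/s_tongs.png

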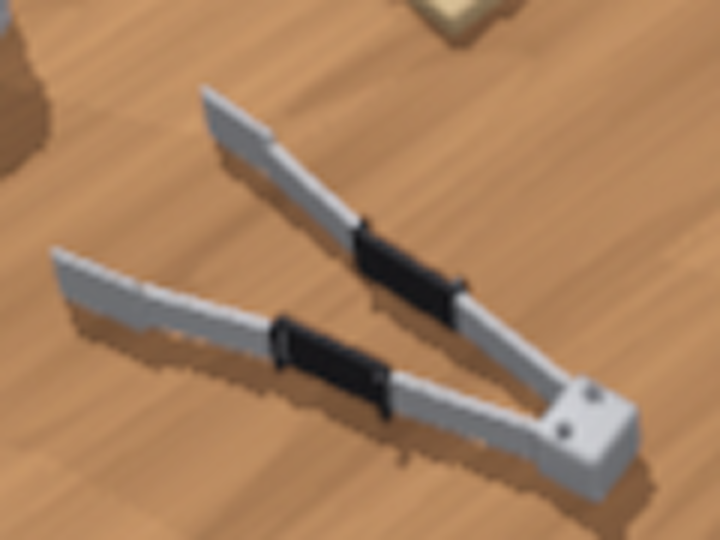

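View pics/s_board.png

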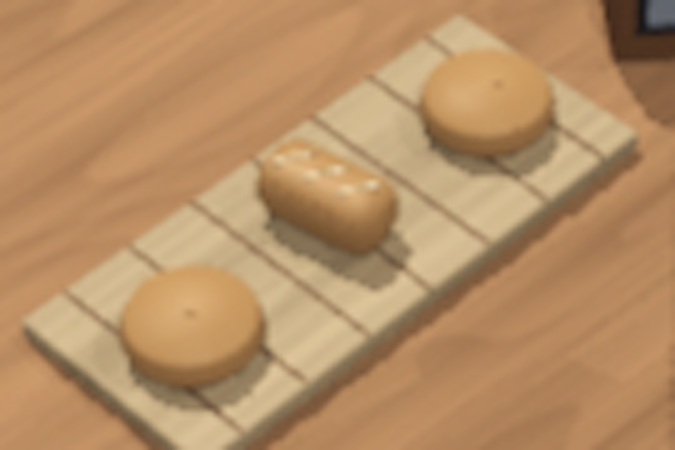

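```bash
python3 - <<'E'
from h import *
g=r.grab_frame("side")
c=lambda pts,u0,v0,k,z:[onz(g,u0+(a+.5)/k-.5,v0+(b+.5)/k-.5,z)[:2].round(1) for a,b in pts]
print("tips R L",c([(204,88),(54,250)],170,300,6,32),"hub dots",c([(593,394),(565,431)],170,300,6,32),"hub corn",c([(582,378),(637,410),(600,461),(542,427)],170,300,6,32))
print("plates R far,near; L",c([(365,230),(460,292),(280,322),(385,377)],170,300,6,32))
print("slashes",c([(293,155),(331,168),(369,184)],205,210,5,55),"dimples",c([(190,313),(498,84)],205,210,5,47))
f=r.grab_frame("top");crop(f,"t3",100,180,220,340,5-1)
c=lambda pts,u0,v0,k,z:[onz(f,u0+(a+.5)/k-.5,v0+(b+.5)/k-.5,z)[:2].round(1) for a,b in pts]
print("dimples top",c([(155,248),(628,225)],200,160,5,47),"hub dots top",c([(283,521),(321,514)],110,210,5,32))
E
```

```text
tips R L [array([564. , 281.7]), array([538. , 377.5])] hub dots [array([332.5, 259.9]), array([327. , 279.3])] hub corn [array([341.3, 258.2]), array([314.7, 251.9]), array([307. , 278.1]), array([334.7, 284.8])]
plates R far,near; L [array([458.2, 277.1]), array([407.1, 267.8]), array([445.8, 330.8]), array([395.9, 315.9])]
slashes [array([645.3,   9.7]), array([6.228e+02, 6.000e-01]), array([598.8,  -6.9])] dimples [array([597.5, 124. ]), array([ 614.6, -121. ])]
dimples top [array([600.1, 127.7]), array([ 616.7, -117.1])] hub dots top [array([329.3, 282.8]), array([333.2, 263.7])]
```

View pics/t3.png

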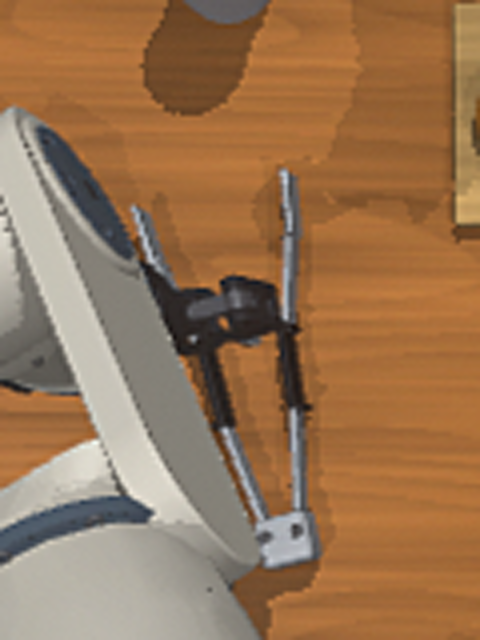

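>>> arm_command([
  [-0.0013,0.0017,0.0125,0,0,0],
  [0,0,0.0125,0,0,0],
  [0,0,0.0125,0,0,0],
  [0,0,0.0125,0,0,0],
  [0,0,0.0125,0,0,0],
  [0,0,0.0125,0,0,0],
  [0,0,0.0125,0,0,0],
  [0,0,0.0125,0,0,0],
  [0,0,0.0125,0,0,0],
  [0,0,0.0125,0,0,0],
  [0,0,0.0125,0,0,0],
  [0,0,0.0125,0,0,0],
  [0,0,0.0125,0,0,0],
  [0,0,0.0125,0,0,0],
  [0,0,0.007,0,0,0],
  [0,0,0.006,0,0,0],
  [0,0,0.004,0,0,0],
  [0,0,0.001,0,0,0],
  [0,0,0,0,0,0],
  [0,0,0,0,0,0],
])

```text
clock: 11.22
eef_pos: [430.6, 298.8, 4.7]
tcp_rot: [-3.141, 0.0, -1.303]
contact_force: [0.2, 0.8, -0.1]
opening: 0.996
```

```bash
python3 - <<'E'
from h import *
f=r.grab_frame("side");crop(f,"s4",160,270,300,390,5);f=r.grab_frame("top");crop(f,"t4",110,210,210,330,5)
E
```

```text
(no output)
```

View pics/s4.png

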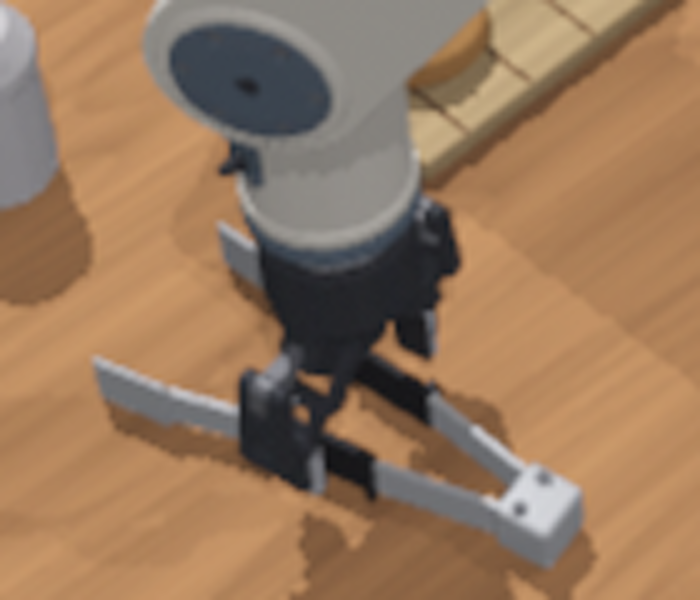

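View pics/t4.png

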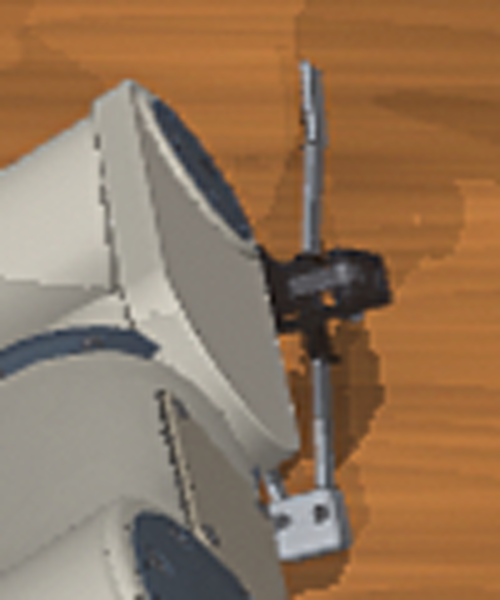

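>>> arm_command([
  [0,0,0,0,0,0],
  [0,0,0,0,0,0],
  [0,0,0,0,0,0],
  [0,0,0,0,0,0],
  [0,0,0,0,0,0],
  [0,0,0,0,0,0],
  [0,0,0,0,0,0],
  [0,0,0,0,0,0],
  [0,0,0,0,0,0],
  [0,0,0,0,0,0],
], fingers=0.045, squeeze=30)

```text
clock: 12.15
eef_pos: [431.0, 299.1, 5.1]
tcp_rot: [-3.14, 0.001, -1.303]
contact_force: [-0.3, -0.8, 8.5]
opening: 0.535
```

```bash
python3 - <<'E'
from h import *
f=r.grab_frame("side");crop(f,"s5",160,270,300,390,5)
print(r.sense()["opening"])
E
```

```text
0.5274692507563163
```

View pics/s5.png

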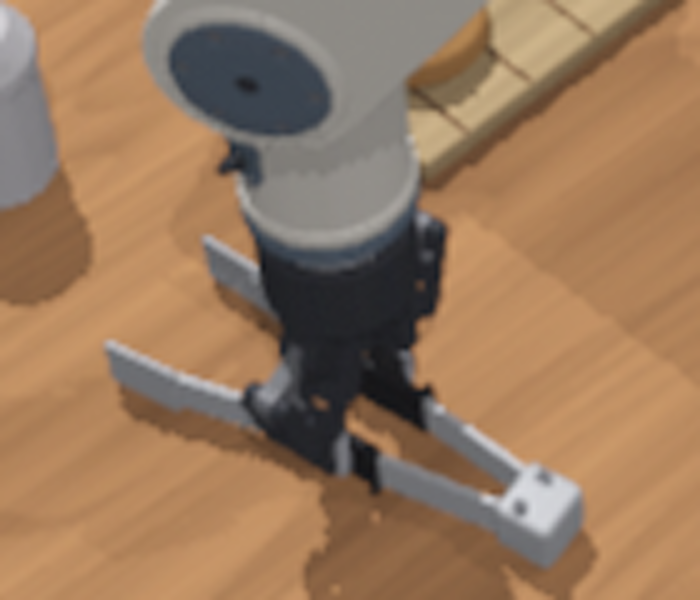

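>>> arm_command([
  [0,0,-0.003,0,0,0],
  [0,0,-0.006,0,0,0],
  [0,0,-0.01,0,0,0],
  [0,0,-0.012,0,0,0],
  [0,0,-0.012,0,0,0],
  [0,0,-0.012,0,0,0],
  [0,0,-0.012,0,0,0],
  [0,0,-0.012,0,0,0],
  [0,0,-0.012,0,0,0],
  [0,0,-0.012,0,0,0],
  [0,0,-0.012,0,0,0],
  [0,0,-0.01,0,0,0],
  [0,0,-0.005,0,0,0],
  [0,0,0,0,0,0],
  [0,0,0,0,0,0],
])

```text
clock: 13.45
eef_pos: [430.3, 298.7, 134.5]
tcp_rot: [-3.141, 0.0, -1.303]
contact_force: [0.1, 0.1, -2.2]
opening: 0.532
```

```bash
python3 - <<'E'
from h import *
f=r.grab_frame("side");crop(f,"s6",140,230,300,350,5);f=r.grab_frame("top");crop(f,"t6",110,190,210,330,4)
print(r.sense()["opening"])
E
```

```text
0.5264072226974804
```

View pics/s6.png

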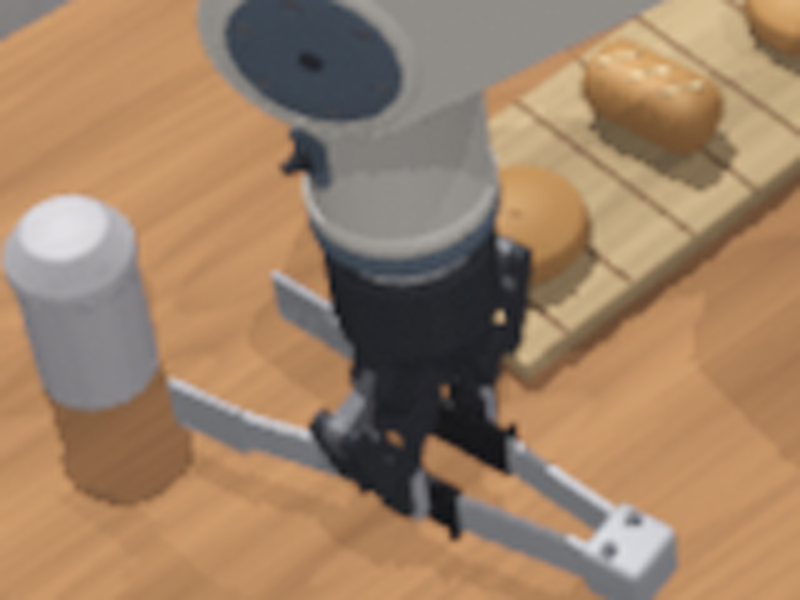

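View pics/t6.png

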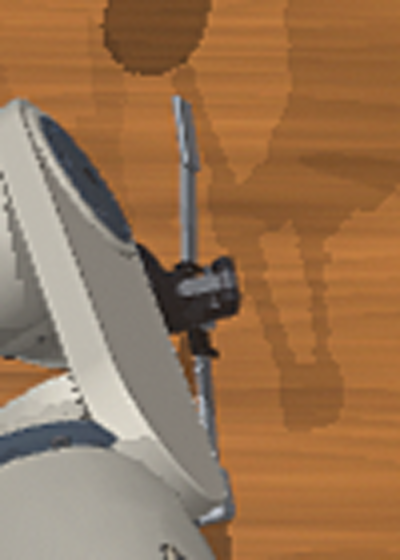

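```bash
python3 - <<'E'
from h import *
g=r.grab_frame("side")
c=lambda pts,z:np.array([onz(g,140+(a+.5)/5-.5,230+(b+.5)/5-.5,z)[:2].round(1) for a,b in pts])
t=c([(275,273),(171,381)],161.5);h=c([(632,521),(611,551)],161.5)
print(t,h,t.mean(0)-h.mean(0),np.linalg.norm(t.mean(0)-h.mean(0)),np.linalg.norm(t[0]-t[1]))
# ref before
k=6
b=np.array([onz(g,170+(a+.5)/k-.5,300+(d+.5)/k-.5,32)[:2] for a,d in [(204,88),(54,250),(593,394),(565,431)]])
print(np.linalg.norm(b[:2].mean(0)-b[2:].mean(0)))
print("predicted grip", h.mean(0), t.mean(0))
E
```

```text
[[562.  292.1]
 [540.8 367. ]] [[332.1 261. ]
 [326.  278.6]] [222.35  59.75] 230.23810501304945 77.84246912836205
229.26119562942696
predicted grip [329.05 269.8 ] [551.4  329.55]
```

```bash
python3 - <<'E'
from h import *
from scipy.ndimage import binary_fill_holes
f=r.grab_frame("top");g=r.grab_frame("side")
for nm,F,(u0,v0,u1,v1) in(("top",f,(264,182,292,222)),("side",g,(254,233,287,263))):
    h=cv2.cvtColor(F["image"],cv2.COLOR_BGR2HSV)[v0:v1,u0:u1]
    m=((h[...,1]>138)&(h[...,2]>120)|(h[...,1]<110)*(h[...,2]>225)).astype(np.uint8)
    m=cv2.morphologyEx(m,cv2.MORPH_OPEN,np.ones((3,3),np.uint8));m=binary_fill_holes(m).astype(np.uint8)
    cs,_=cv2.findContours(m,cv2.RETR_EXTERNAL,cv2.CHAIN_APPROX_NONE);c=max(cs,key=cv2.contourArea)[:,0]
    W=np.array([onz(F,u0+a,v0+b,35)[:2] for a,b in c],np.float32);print(nm,cv2.minAreaRect(W),c.min(0),c.max(0),W.mean(0))
    o=F["image"][v0:v1,u0:u1].copy();o[c[:,1],c[:,0]]=(0,255,0);cv2.imwrite(f"pics/roll_{nm}.png",cv2.resize(o,None,fx=10,fy=10,interpolation=0))
E
```

```text
top ((628.1318969726562, 8.115629196166992), (79.09978485107422, 43.120399475097656), 15.169522285461426) [4 4] [23 33] [628.2816     8.837944]
side ((630.2221069335938, 22.357606887817383), (51.261199951171875, 17.255374908447266), 17.772672653198242) [ 3 13] [17 21] [629.9466  20.8249]
```

View pics/roll_top.png

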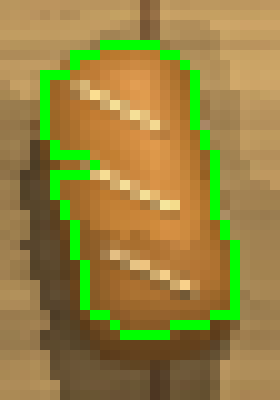

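View pics/roll_side.png

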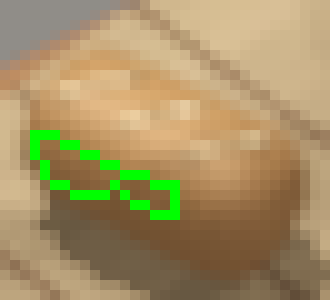

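>>> arm_command([
  [0.008,-0.0018,-0.01,0,0,0],
  [0.014,-0.002,-0.01,0,0,0],
  [0.0204,0,0,0,0,0],
  [0.0204,0,0,0,0,0],
  [0.0204,0,0,0,0,0],
  [0.0204,0,0,0,0,0],
  [0.0204,0,0,0,0,0],
  [0.0204,0,0,0,0,0],
  [0.0204,0,0,0,0,0],
  [0.0204,0,0,0,0,0],
  [0.0204,0,0,0,0,0],
  [0.0204,0,0,0,0,0],
  [0.0204,0,0,0,0,0],
  [0.0204,0,0,0,0,0],
  [0.0204,0,0,0,0,0],
  [0.0204,0,0,0,0,0],
  [0.012,0,0,0,0,0],
  [0.008,0,0,0,0,0],
  [0,0,0,0,0,0.028],
  [0,0,0,0,0,0.028],
])

```text
clock: 15.37
eef_pos: [520.6, -16.7, 154.4]
tcp_rot: [3.141, 0.0, -1.361]
contact_force: [0.2, 0.8, -1.8]
opening: 0.529
```

>>> arm_command([
  [0,0,0,0,0,0],
  [0,0,0,0,0,0],
  [0,0,0,0,0,0],
])

```text
clock: 15.62
eef_pos: [520.6, -16.0, 154.3]
tcp_rot: [3.141, 0.0, -1.358]
contact_force: [-0.3, 0.1, -1.5]
opening: 0.53
```

```bash
python3 - <<'E'
from h import *
f=r.grab_frame("side");crop(f,"s7",200,170,360,290,5);f=r.grab_frame("top");crop(f,"t7",200,150,360,270,5)
print(r.sense()["opening"])
E
```

```text
0.5318373501434062
```

View pics/s7.png

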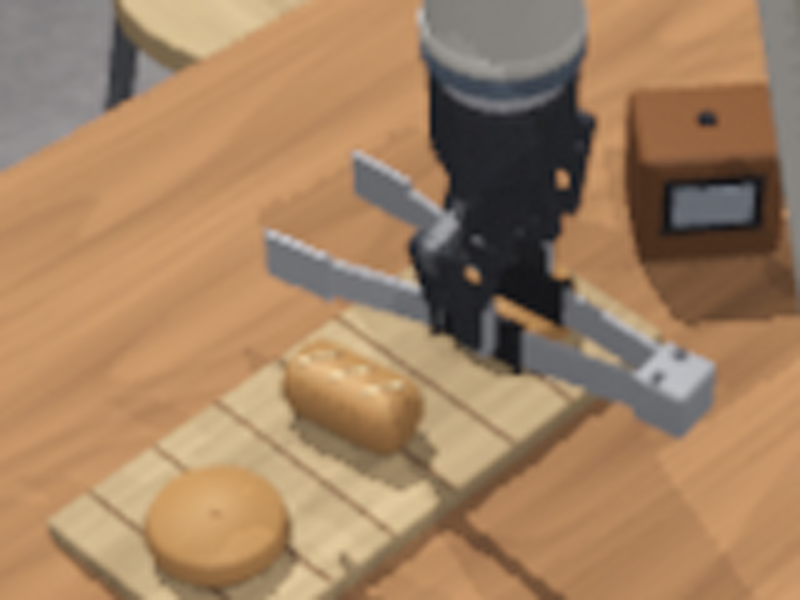

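View pics/t7.png

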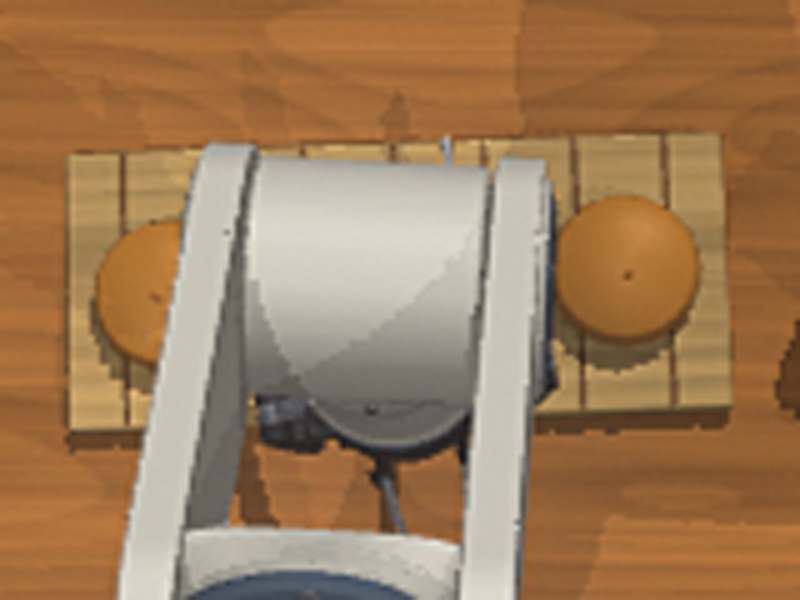

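```bash
python3 - <<'E'
from h import *
g=r.grab_frame("side");f=r.grab_frame("top")
c=lambda pts,z:np.array([onz(g,200+(a+.5)/5-.5,170+(b+.5)/5-.5,z)[:2] for a,b in pts])
t=c([(356,153),(268,232)],181.2);h=c([(680,353),(657,377)],181.2)
tm,hm=t.mean(0),h.mean(0);d=(tm-hm)/np.linalg.norm(tm-hm);print(t.round(1),hm.round(1),np.linalg.norm(tm-hm),np.arctan2(d[1],d[0]))
s=c([(318,353),(356,366),(396,382)],55);print("slashes",s.round(1))
# silhouette extremes of roll in side
p=tm-21*d;n=np.array([-d[1],d[0]]);m=s[1]-p;print("roll rel paddle centre along,lat",m@d,m@n)
print("top: R tip",onz(f,200+446.5/5-.4,150+138/5-.4,181.2).round(1))
t2=p
E
```

```text
[[651.  -29.5]
 [635.   46. ]] [420.1 -40.7] 228.22822233533546 0.21624721704123226
slashes [[ 6.465e+02  8.600e+00]
 [ 6.240e+02 -4.000e-01]
 [ 5.992e+02 -8.700e+00]]
roll rel paddle centre along,lat 0.6462551887682362 -4.419249515369715
top: R tip [654.3 -27.3 181.2]
```

>>> arm_command([
  [0.002,0,0.005,0,0,0],
  [0,0,0.01,0,0,0],
  [0,0,0.01,0,0,0],
  [0,0,0.01,0,0,0],
  [0,0,0.01,0,0,0],
  [0,0,0.01,0,0,0],
  [0,0,0.01,0,0,0],
  [0,0,0.01,0,0,0],
  [0,0,0.01,0,0,0],
  [0,0,0.005,0,0,0],
  [0,0,0,0,0,0],
  [0,0,0,0,0,0],
])

```text
clock: 16.82
eef_pos: [521.0, -18.2, 64.0]
tcp_rot: [3.141, 0.0, -1.359]
contact_force: [-0.2, -0.6, -0.9]
opening: 0.524
```

```bash
python3 - <<'E'
from h import *
f=r.grab_frame("side");crop(f,"s8",220,190,340,290,6)
E
```

```text
(no output)
```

View pics/s8.png

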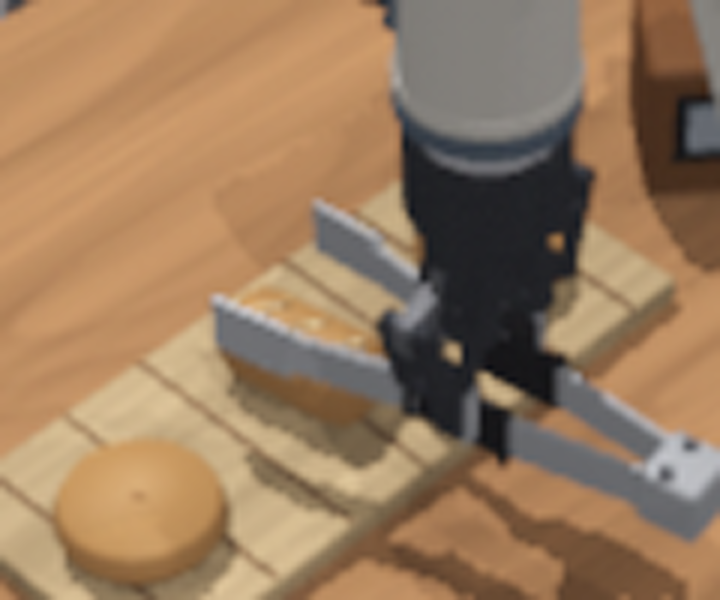

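>>> arm_command([
  [0,0,0.005,0,0,0],
  [0,0,0.006,0,0,0],
  [0,0,0.006,0,0,0],
  [0,0,0.006,0,0,0],
  [0,0,0.006,0,0,0],
  [0,0,0.006,0,0,0],
  [0,0,0.004,0,0,0],
  [0,0,0.001,0,0,0],
  [0,0,0,0,0,0],
  [0,0,0,0,0,0],
])

```text
clock: 17.7
eef_pos: [521.2, -18.2, 24.3]
tcp_rot: [-3.142, -0.0, -1.359]
contact_force: [0.7, -0.2, -1.1]
opening: 0.528
```

```bash
python3 - <<'E'
from h import *
f=r.grab_frame("side");crop(f,"s9",220,190,340,290,6)
f=r.grab_frame("top");crop(f,"t9",200,150,360,270,5)
E
```

```text
(no output)
```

View pics/s9.png

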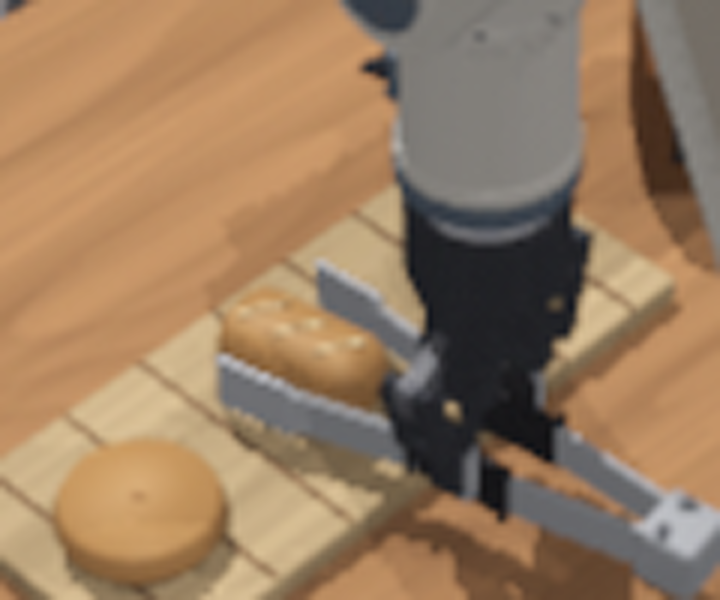

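View pics/t9.png

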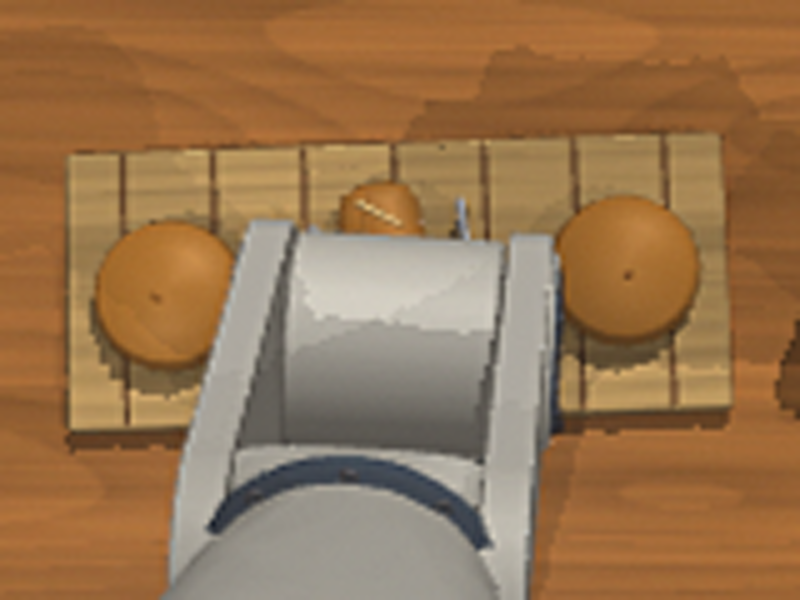

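>>> arm_command([
  [-0.002,0,0,0,0,0],
  [0,0,0,0,0,0],
  [0,0,0,0,0,0],
])

```text
clock: 18.05
eef_pos: [520.7, -16.2, 24.5]
tcp_rot: [-3.141, -0.0, -1.359]
contact_force: [0.0, 0.4, -1.3]
opening: 0.529
```

>>> arm_command([
  [0,0,0,0,0,0],
  [0,0,0,0,0,0],
  [0,0,0,0,0,0],
], fingers=0.038, squeeze=30)

```text
clock: 18.3
eef_pos: [520.7, -16.3, 24.3]
tcp_rot: [-3.142, 0.0, -1.359]
contact_force: [0.5, 0.1, -0.1]
opening: 0.448
```

>>> arm_command([
  [0,0,0,0,0,0],
  [0,0,0,0,0,0],
  [0,0,0,0,0,0],
  [0,0,0,0,0,0],
  [0,0,0,0,0,0],
  [0,0,0,0,0,0],
  [0,0,0,0,0,0],
  [0,0,0,0,0,0],
], fingers=0.02, squeeze=40)

```text
clock: 18.97
eef_pos: [520.7, -16.3, 24.3]
tcp_rot: [-3.142, -0.0, -1.359]
contact_force: [-0.5, 1.3, 1.2]
opening: 0.431
```

```bash
python3 - <<'E'
from h import *
f=r.grab_frame("side");crop(f,"s10",220,190,340,290,6)
print(r.sense()["opening"]*85.4)
E
```

```text
36.335384154237374
```

View pics/s10.png

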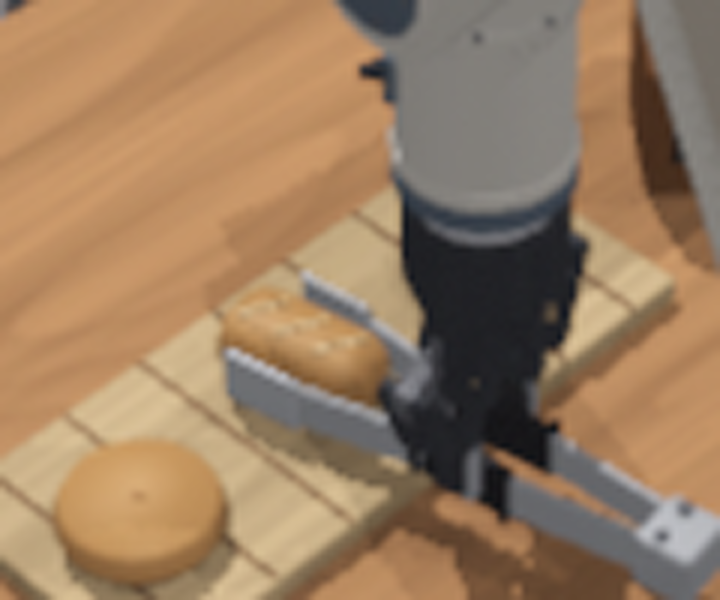

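>>> arm_command([
  [0,0,0,0,0,0],
  [0,0,0,0,0,0],
  [0,0,0,0,0,0],
  [0,0,0,0,0,0],
  [0,0,0,0,0,0],
  [0,0,0,0,0,0],
])

```text
clock: 19.52
eef_pos: [520.7, -16.2, 24.3]
tcp_rot: [-3.142, -0.0, -1.359]
contact_force: [-0.6, 1.9, 0.3]
opening: 0.431
```

```bash
python3 - <<'E'
from h import *
f=r.grab_frame("top");crop(f,"t11",250,170,330,230,8)
f=r.grab_frame("side");crop(f,"s11",240,210,320,280,8)
print(r.sense()["opening"]*85.4)
E
```

```text
36.40666968208356
```

View pics/s11.png

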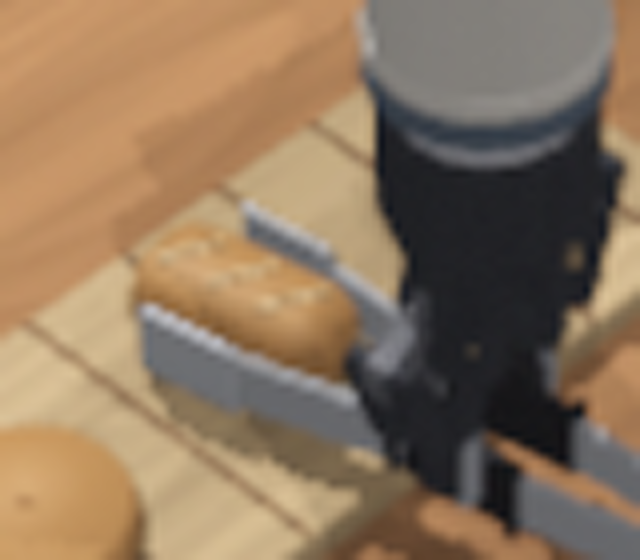

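View pics/t11.png

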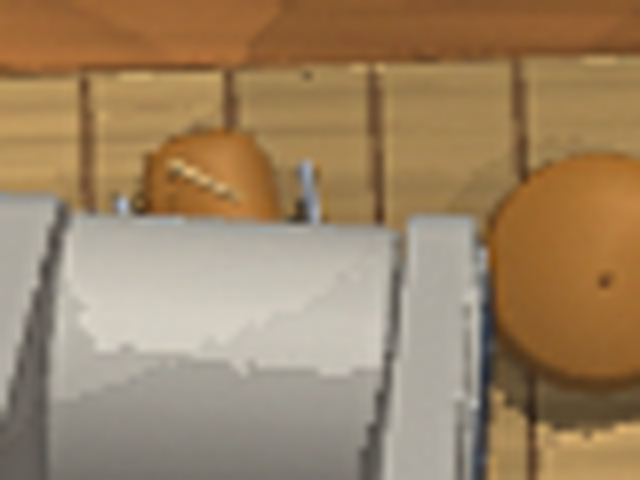

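>>> arm_command([
  [0,0,0,0,0,0],
  [0,0,0,0,0,0],
  [0,0,0,0,0,0],
  [0,0,0,0,0,0],
  [0,0,0,0,0,0],
  [0,0.004,0,0,0,0],
  [0,0.004,0,0,0,0],
  [0,0.004,0,0,0,0],
  [0,0,0,0,0,0],
  [0,0,0,0,0,0],
], fingers=0.045)

```text
clock: 20.45
eef_pos: [508.5, -18.9, 24.3]
tcp_rot: [3.141, 0.0, -1.359]
contact_force: [0.1, 0.5, -1.3]
opening: 0.528
```

```bash
python3 - <<'E'
from h import *
f=r.grab_frame("top");crop(f,"t12",250,170,330,230,8)
f=r.grab_frame("side");crop(f,"s12",240,210,320,280,8)
print(r.sense()["opening"]*85.4)
E
```

```text
45.497235763496626
```

View pics/s12.png

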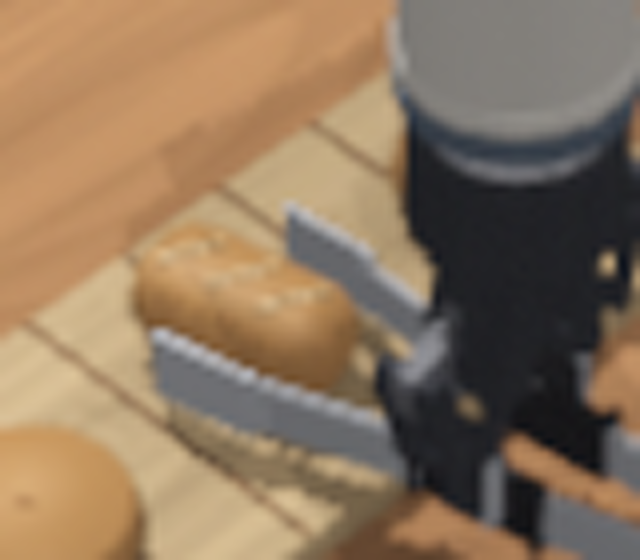

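View pics/t12.png

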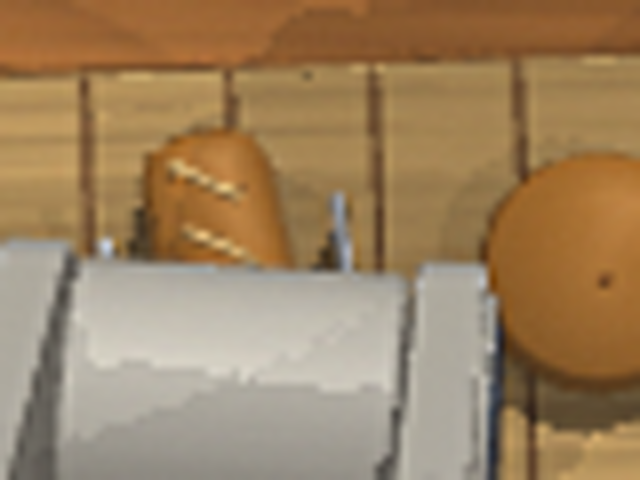

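>>> arm_command([
  [0,0,0,0,0,0],
  [0,0,0,0,0,0],
  [0,0,0,0,0,0],
], fingers=0.037)

```text
clock: 20.8
eef_pos: [509.1, -18.8, 24.3]
tcp_rot: [-3.141, -0.0, -1.359]
contact_force: [0.6, 0.9, -1.1]
opening: 0.433
```

>>> arm_command([
  [0,0,0,0,0,0],
  [0,0,0,0,0,0],
  [0,0,0,0,0,0],
  [0,0,0,0,0,0],
  [0,0,0,0,0,0],
  [0,0,0,0,0,0],
  [0,0,0,0,0,0],
  [0,0,0,0,0,0],
], fingers=0.018, squeeze=40)

```text
clock: 21.47
eef_pos: [509.1, -18.8, 24.3]
tcp_rot: [-3.141, -0.0, -1.359]
contact_force: [-0.0, 0.2, -0.8]
opening: 0.408
```

```bash
python3 - <<'E'
from h import *
f=r.grab_frame("top");crop(f,"t13",250,170,330,230,8)
f=r.grab_frame("side");crop(f,"s13",240,210,320,280,8)
print(r.sense()["opening"]*85.4)
E
```

```text
34.52701693713353
```

View pics/s13.png

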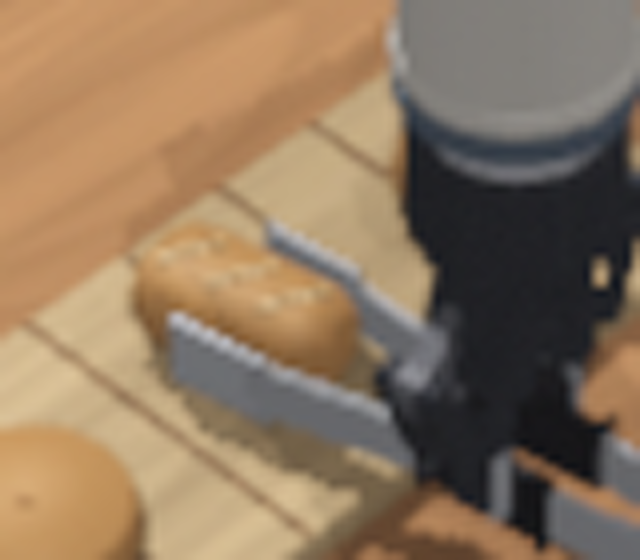

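View pics/t13.png

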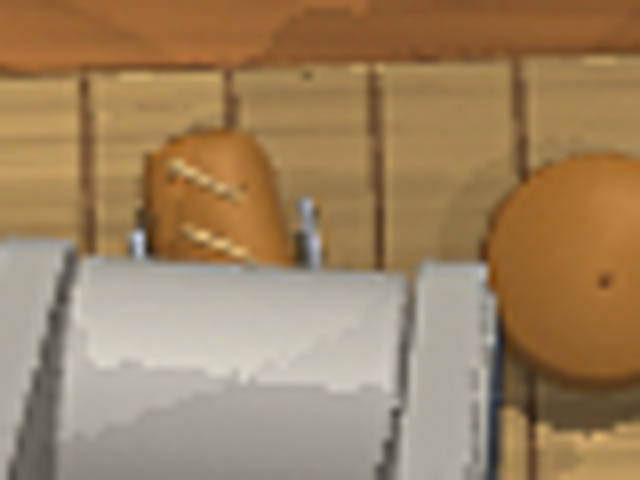

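>>> arm_command([
  [0,0,0,0,0,0],
  [0,0,0,0,0,0],
  [0,0,0,0,0,0],
  [0,0,0,0,0,0],
  [0,0.005,0,0,0,0],
  [0,0.005,0,0,0,0],
  [0,0.004,0,0,0,0],
  [0,0,0,0,0,0],
  [0,0,0,0,0,0],
], fingers=0.041)

```text
clock: 22.32
eef_pos: [494.8, -21.8, 24.3]
tcp_rot: [3.141, 0.0, -1.359]
contact_force: [0.1, -0.3, -1.6]
opening: 0.482
```

>>> arm_command([
  [0,0,0,0,0,0],
  [0,0,0,0,0,0],
  [0,0,0,0,0,0],
], fingers=0.035)

```text
clock: 22.57
eef_pos: [495.5, -21.7, 24.4]
tcp_rot: [-3.141, -0.0, -1.359]
contact_force: [-0.3, -0.5, -1.2]
opening: 0.41
```

>>> arm_command([
  [0,0,0,0,0,0],
  [0,0,0,0,0,0],
  [0,0,0,0,0,0],
  [0,0,0,0,0,0],
  [0,0,0,0,0,0],
  [0,0,0,0,0,0],
  [0,0,0,0,0,0],
  [0,0,0,0,0,0],
], fingers=0.018, squeeze=40)

```text
clock: 23.23
eef_pos: [495.3, -21.7, 24.3]
tcp_rot: [-3.141, -0.0, -1.359]
contact_force: [0.4, 0.8, -1.2]
opening: 0.38
```

```bash
python3 - <<'E'
from h import *
f=r.grab_frame("top");crop(f,"t14",250,170,330,230,8)
f=r.grab_frame("side");crop(f,"s14",240,210,320,280,8)
print(r.sense()["opening"]*85.4)
E
```

```text
32.52014630062799
```

View pics/s14.png

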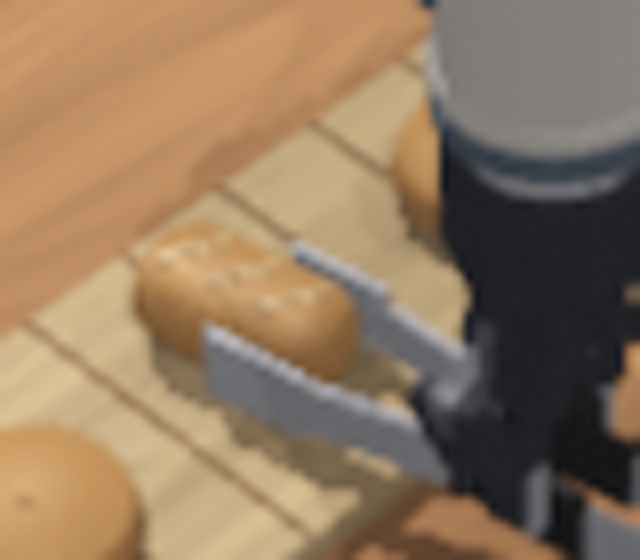

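View pics/t14.png

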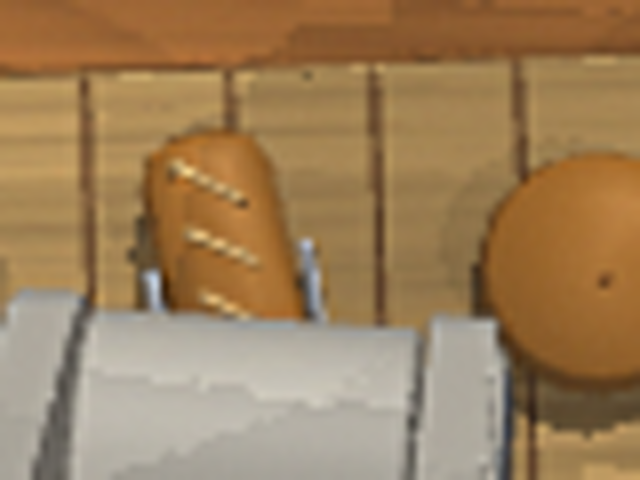

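>>> arm_command([
  [0,0,0,0,0,0],
  [0,0,0,0,0,0],
  [0,0,0,0,0,0],
  [0,0,0,0,0,0],
  [0,0,-0.002,0,0,0],
  [0,0,-0.004,0,0,0],
  [0,0,-0.006,0,0,0],
  [0,0,-0.008,0,0,0],
  [0,0,-0.008,0,0,0],
  [0,0,-0.002,0,0,0],
  [0,0,0,0,0,0],
], fingers=0.018, squeeze=60)

```text
clock: 24.25
eef_pos: [496.0, -21.8, 55.4]
tcp_rot: [-3.14, -0.001, -1.359]
contact_force: [-0.1, 0.2, -2.2]
opening: 0.37
```

```bash
python3 - <<'E'
from h import *
f=r.grab_frame("top");crop(f,"t15",250,170,330,230,8)
f=r.grab_frame("side");crop(f,"s15",240,200,320,270,8)
print(r.sense()["opening"]*85.4)
E
```

```text
32.032045305413966
```

View pics/s15.png

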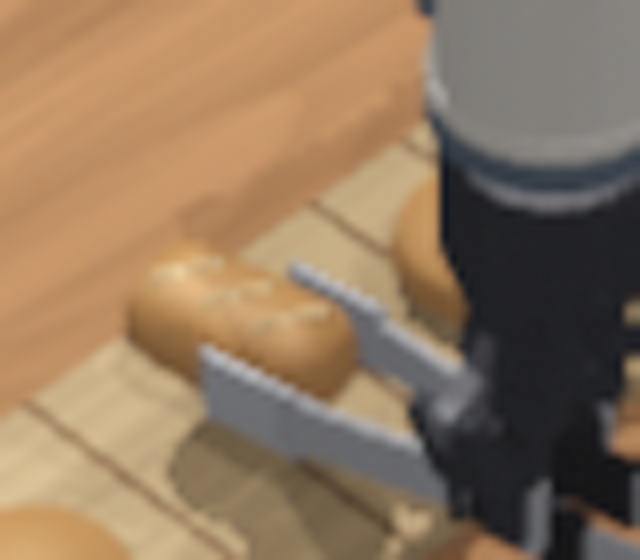

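View pics/t15.png

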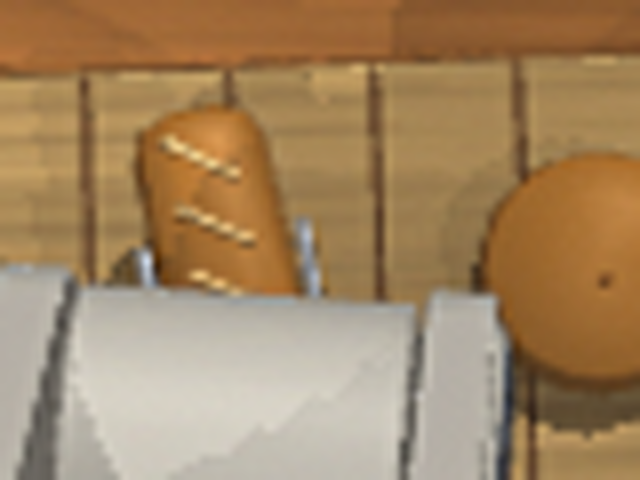

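>>> arm_command([
  [0,0,-0.003,0,0,0],
  [0,0,-0.006,0,0,0],
  [0,0,-0.008,0,0,0],
  [0,0,-0.008,0,0,0],
  [0,0,-0.008,0,0,0],
  [0,0,-0.008,0,0,0],
  [0,0,-0.008,0,0,0],
  [0,0,-0.008,0,0,0],
  [0,0,-0.008,0,0,0],
  [0,0,-0.008,0,0,0],
  [0,0,-0.008,0,0,0],
  [0,0,-0.008,0,0,0],
  [0,0,-0.008,0,0,0],
  [0,0,-0.008,0,0,0],
  [0,0,-0.008,0,0,0],
  [0,0,-0.008,0,0,0],
  [0,0,-0.005,0,0,0],
  [0,0,-0.002,0,0,0],
  [0,0,0,0,0,0],
  [0,0,0,0,0,0],
])

```text
clock: 26.02
eef_pos: [495.1, -21.7, 182.1]
tcp_rot: [3.141, 0.0, -1.359]
contact_force: [0.4, 0.0, -2.1]
opening: 0.373
```

>>> arm_command([
  [0,0,0,0,0,0],
  [0,0,0,0,0,0],
  [0,0,0,0,0,0],
  [0,0,0,0,0,0],
  [0,0,0,0,0,0],
  [0,0,0,0,0,0],
])

```text
clock: 26.52
eef_pos: [495.2, -21.7, 182.2]
tcp_rot: [3.141, 0.0, -1.359]
contact_force: [-0.3, -0.3, -2.2]
opening: 0.37
```

```bash
python3 - <<'E'
from h import *
f=r.grab_frame("top");cv2.imwrite("pics/t16.png",f["image"]);crop(f,"t16c",360,170,480,270,6)
g=r.grab_frame("side");crop(g,"s16",200,140,360,260,5);cv2.imwrite("pics/s16f.png",g["image"])
print(r.sense()["opening"]*85.4,r.sense()["eef_pos"],r.sense()["qvel"].round(3))
E
```

```text
32.218005039824824 [495.24017204 -21.7466427  182.25913371] [ 0.001  0.     0.    -0.002  0.001 -0.001]
```

View pics/s16.png

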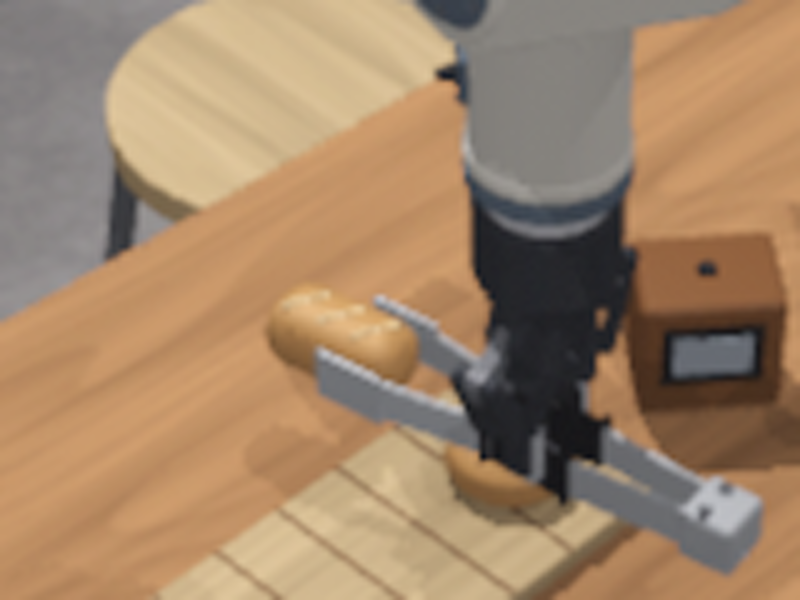

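View pics/t16.png

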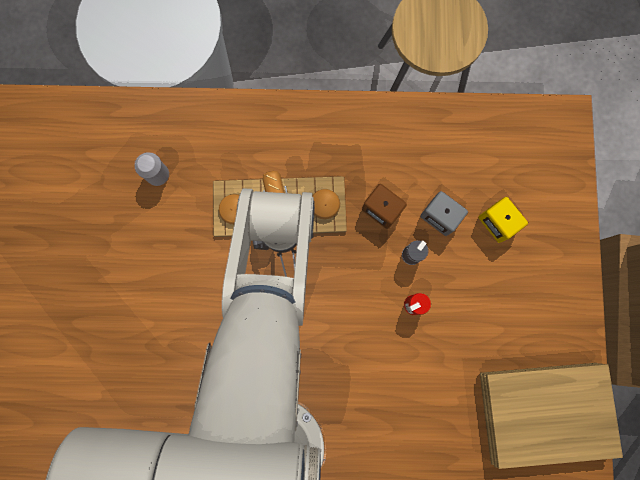

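View pics/t16c.png

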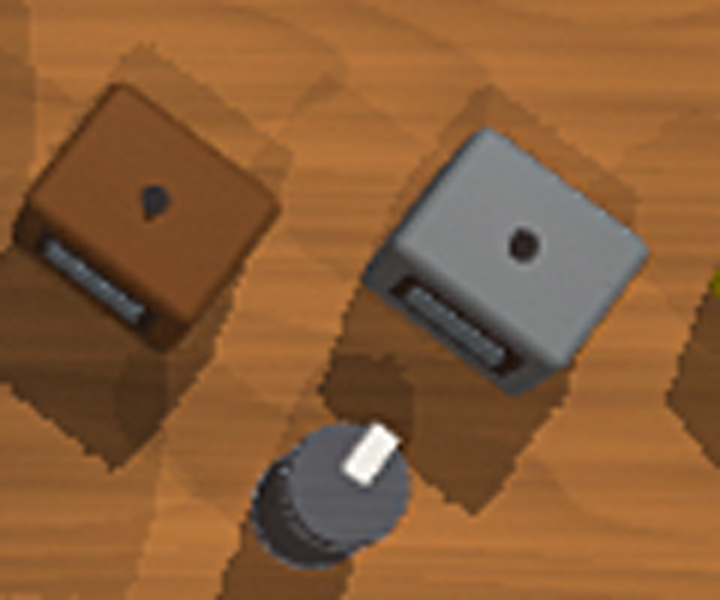

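```bash
python3 - <<'E'
from h import *
s=r.sense();print(s["clock"],s["opening"]*85.4,s["eef_pos"]);print(r.sign_off())
E
```

```text
26.6167 32.218005039824824 [495.24017204 -21.7466427  182.25913371]
the job is handed in; nothing more can be done
None
```

The job is handed in at 26.6 s, with the tin facing the scanner and the roll held up still in the tongs. The sign-off reports no verdict, so these are my own last checks:

- **Tin:** I turned it 0.78 rad clockwise and let go of it upright. Most readings of its seal strip put the label within about 0.02 rad of the window direction. A hand-picked top-view reading came out 0.045 rad off, a hand-picked side-view reading 0.07 rad off, and an automatic fit that caught background pixels 0.13 rad off. The last top picture shows the tin unchanged.
- **Tongs and roll:** Centred on the roll, the tongs jammed, most likely with the arms against its rear corners: the plates stopped at 36 mm. Backing off 12 mm brought them to 34.5 mm, and 14 mm more to about 32 mm, the width given for closed on the roll. The paddles therefore hold the rear half of the roll. It was nudged slightly on the board while I closed on it.
- **Lift:** The roll looks level and was steady over the last half second. I reckon its underside is about 170 mm above the bench, from how far the arm rose. The grip is 60 N.
- **Left alone:** The dredger and the right-hand loaf show no movement in the pictures. The left-hand loaf is partly hidden by the arm in the last views, but nothing came near it.

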